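# Fit the shield sleeves to the source carrier and lock it for transport

### The arm

A 6-joint arm with a two-finger parallel gripper is mounted at the origin on a cart in front of the work surface, level with it; the furniture and walls round the work are solid. World frame = base frame: x ahead of the robot, y to its left, z up, the work surface at z = 0. Lengths are in m, angles in rad, forces in N, time in s.
With the tool pointing down it reaches from about 0.3 to 0.875 m from the base axis. Payload 6.4 kg.
Tool frame: the origin (TCP) lies on the mounting face of the last link; the fingertips stand 166 mm ahead of it and the grasp point (between the pads) lies 147 mm ahead of it; z points along the fingers, y is the line along which they close (so a half turn about z gives the same grasp; the last joint's range is limited). The gripper opens to 88 mm and grips with 3 to 60 N. Pads are 18 mm wide; open, the fingers measure 123 mm over their backs; the gripper's body (75 mm by 187 mm) begins 45 mm behind the grasp point.
Start: joints at [1.138, 0.181, 1.607, -0, 1.354, -0.206], TCP at [0.129, 0.56, 0.405] pointing down, gripper open.
Joint ranges: [-2.99, 2.99], [-0.89, 2.07], [0.3, 2.58], [-1.14, 4.28], [0, 2.63], [-3.12, 3.12]. Speed limits (rad/s): [2.57, 2.57, 3.01, 3.14, 3.14, 3.14].

### API

Orientations are given as a unit quaternion [x, y, z, w].
In Python, from rig import manip gives the robot as it stands. Calls block until the motion is done:
- manip.move_to(position, orientation): joint-space move of the TCP to a pose.
- manip.move_straight(position, feed=0.15, frame=None): straight line of the TCP; frame=None keeps the orientation; feed is the mean speed in m/s.
- manip.movej(angles): joint-space move.
- manip.set_gripper(opening, force=None): finger opening in m; force is the grip in N (None keeps the last); returns when the fingers have stopped.
- manip.dwell(seconds).
- manip.solve_ik(position, orientation): joint angles nearest the present ones, or None.
- manip.get_state(): the state.
- manip.snapshot(name): name is "scene" or "top" or "wrist"; returns (picture, depth): 400x640x3 uint8, blue, green, red; 400x640 float32, m along the optical axis (not along the pixel's ray), 0 where there is no reading.
- manip.get_calibration(name): a dict with "fx", "fy", "cx", "cy" (pixels), "rvec" (rotation vector, rad) and "tvec" (3), from world to camera coordinates, as OpenCV has them. Camera axes: x right, y down, z forward; pixel columns grow to the right and rows downward; lengths in m; the calibration is good to about 2 mm. A picture is of the moment at which its call begins: read the wrist's pose just before it. get_calibration takes no time and is no camera call; for the wrist camera it gives the pose at the moment of the call.
A pose or a line that the arm cannot do raises manip.IKError and nothing moves.
- manip.sign_off(): hands the job in; it is judged then, once.
The state is a dict: "time_s": time; "joint_positions": joint angles; "joint_velocities": joint speeds; "tau": joint torques, N m; "ee_pos": TCP position; "eef_rot": TCP orientation; "ft_force": force on the tool from outside, world axes, zero at the start; "moment": the same for the moment, N m; "grip_width": finger opening in m; "gripper_force": force on a finger pad.
Only numpy, scipy, OpenCV 4.12 (cv2) and the standard library are available. Lean on these libraries where they do the work, as an engineer would, in place of code of your own. Each camera call takes 0.05 s, during which the arm holds its last target. There are 200 camera calls.

### The job

Make the source carrier ready for transport. First slide its blue lock grip to the left, fully to the open stop; then slide every yellow sleeve on the desk down onto a post of its own (any posts), its hole on the side of the red button, until its foot sits flat on the plate and the button has popped out into the hole; last, slide the grip fully back to the locked stop. Leave the other things on the desk where they are.

Things in the scene. Friction and masses are not known exactly. Their poses are not given: they have to be found in the camera images.
- carrier: Aluminium plate fixed to the desk, 150 x 350 mm, top 12 mm above the desk. Origin on the desk under the middle of a row of 4 square posts along y (posts 0-3 at y = -138, -46, 46, 138 mm, x = 0); -x is the front. Posts 31 x 31 mm, square to the plate, 75 mm tall above it, top 12 mm tapered to 18 mm; red button in the front face. A seated sleeve's origin is on the post's axis, 12 mm above this origin
- lock (a joint): Transport lock bar, m, slides along the carrier's y. 0 = locked stop (-y end): its tabs lie where the sleeves' feet go, so no sleeve can go fully down. 0.046 = open stop (+y, left): tabs between the feet. About 2 N friction, stays where left. Closing, the tabs pass 3.5 mm above the feet of seated sleeves; a sleeve not down blocks them
- lock_grip (a point): Point inside the lock's upright blue grip (22 x 22 mm, square to the carrier), 52 mm above the desk; the grip's top is 15.5 mm higher and it is free for 40 mm below its top. It stands 80 mm in front of the row of posts and moves along the carrier's y with the lock (at the row's middle when locked)
- post_0_button (a point): Where the hole centre of a seated sleeve comes: on the axis of the red button of post 0, 45 mm above the plate, 19.5 mm in front (-x) of the post's axis (the tip of the button, when out, is 1.5 mm farther out)
- button_0 (a joint): Button of post 0, m: 0 = out, about 0.0025 to 0.004 while a sleeve's wall holds it in (spring 3 to 6 N). A sleeve pressed down over it pushes it in by itself (needs some 5 to 10 N down, its weight alone is not enough); it springs back to 0 when the sleeve's hole comes over it
- post_1_button (a point): Where the hole centre of a seated sleeve comes: on the axis of the red button of post 1, 45 mm above the plate, 19.5 mm in front (-x) of the post's axis (the tip of the button, when out, is 1.5 mm farther out)
- button_1 (a joint): Button of post 1, m: 0 = out, about 0.0025 to 0.004 while a sleeve's wall holds it in (spring 3 to 6 N). A sleeve pressed down over it pushes it in by itself (needs some 5 to 10 N down, its weight alone is not enough); it springs back to 0 when the sleeve's hole comes over it
- post_2_button (a point): Where the hole centre of a seated sleeve comes: on the axis of the red button of post 2, 45 mm above the plate, 19.5 mm in front (-x) of the post's axis (the tip of the button, when out, is 1.5 mm farther out)
- button_2 (a joint): Button of post 2, m: 0 = out, about 0.0025 to 0.004 while a sleeve's wall holds it in (spring 3 to 6 N). A sleeve pressed down over it pushes it in by itself (needs some 5 to 10 N down, its weight alone is not enough); it springs back to 0 when the sleeve's hole comes over it
- post_3_button (a point): Where the hole centre of a seated sleeve comes: on the axis of the red button of post 3, 45 mm above the plate, 19.5 mm in front (-x) of the post's axis (the tip of the button, when out, is 1.5 mm farther out)
- button_3 (a joint): Button of post 3, m: 0 = out, about 0.0025 to 0.004 while a sleeve's wall holds it in (spring 3 to 6 N). A sleeve pressed down over it pushes it in by itself (needs some 5 to 10 N down, its weight alone is not enough); it springs back to 0 when the sleeve's hole comes over it
- sleeve_0: Yellow square sleeve 0 (may be absent), at first upright on the desk: tube 42 x 42 mm outside, 34 x 34 mm inside, 110 mm tall, open at both ends, 0.2 kg, foot flange 60 x 60 x 6 mm. Origin: centre of its underside, z up along the tube. 20 x 20 mm hole in the -x wall, centred 45 mm above the underside; red lines above it and on the flange below it
- sleeve_0_hole (a point): Centre of the hole of sleeve 0, 19.5 mm from the tube's axis, in the wall
- sleeve_1: Yellow square sleeve 1 (may be absent), at first upright on the desk: tube 42 x 42 mm outside, 34 x 34 mm inside, 110 mm tall, open at both ends, 0.2 kg, foot flange 60 x 60 x 6 mm. Origin: centre of its underside, z up along the tube. 20 x 20 mm hole in the -x wall, centred 45 mm above the underside; red lines above it and on the flange below it
- sleeve_1_hole (a point): Centre of the hole of sleeve 1, 19.5 mm from the tube's axis, in the wall
- sleeve_2: Yellow square sleeve 2 (may be absent), at first upright on the desk: tube 42 x 42 mm outside, 34 x 34 mm inside, 110 mm tall, open at both ends, 0.2 kg, foot flange 60 x 60 x 6 mm. Origin: centre of its underside, z up along the tube. 20 x 20 mm hole in the -x wall, centred 45 mm above the underside; red lines above it and on the flange below it
- sleeve_2_hole (a point): Centre of the hole of sleeve 2, 19.5 mm from the tube's axis, in the wall
- sleeve_3: Yellow square sleeve 3 (may be absent), at first upright on the desk: tube 42 x 42 mm outside, 34 x 34 mm inside, 110 mm tall, open at both ends, 0.2 kg, foot flange 60 x 60 x 6 mm. Origin: centre of its underside, z up along the tube. 20 x 20 mm hole in the -x wall, centred 45 mm above the underside; red lines above it and on the flange below it
- sleeve_3_hole (a point): Centre of the hole of sleeve 3, 19.5 mm from the tube's axis, in the wall
- multimeter: Black and grey multimeter 150 x 78 x 47 mm lying on the desk; origin at the centre of its underside; a bystander
- parts_tin: Round shallow tin of screws, 66 mm across, 20 mm tall; origin at the centre of its underside; a bystander
- tape_roll: Ring of tape, 92 mm across, 24 mm tall, lying flat; origin at the centre of its underside; a bystander
- side_cutter: Blue-handled cutting pliers, 116 x 42 x 11 mm, lying flat; origin at the centre of its underside; a bystander

How it is judged:
On the way, in this order (a step that is already met when the one before it is completed fails the run):
1. the lock is slid to its open stop (within 4 mm) (value of joint lock above 0.042 m), for 0.2 s.
2. every sleeve present is home on a post with its button out in the hole (((distance between sleeve_0_hole and post_0_button below 0.004 m and z of sleeve_0 in the frame of carrier below 0.0145 m and value of joint button_0 below 0.0012 m) or (distance between sleeve_0_hole and post_1_button below 0.004 m and z of sleeve_0 in the frame of carrier below 0.0145 m and value of joint button_1 below 0.0012 m) or (distance between sleeve_0_hole and post_2_button below 0.004 m and z of sleeve_0 in the frame of carrier below 0.0145 m and value of joint button_2 below 0.0012 m) or (distance between sleeve_0_hole and post_3_button below 0.004 m and z of sleeve_0 in the frame of carrier below 0.0145 m and value of joint button_3 below 0.0012 m)) and ((distance between sleeve_1_hole and post_0_button below 0.004 m and z of sleeve_1 in the frame of carrier below 0.0145 m and value of joint button_0 below 0.0012 m) or (distance between sleeve_1_hole and post_1_button below 0.004 m and z of sleeve_1 in the frame of carrier below 0.0145 m and value of joint button_1 below 0.0012 m) or (distance between sleeve_1_hole and post_2_button below 0.004 m and z of sleeve_1 in the frame of carrier below 0.0145 m and value of joint button_2 below 0.0012 m) or (distance between sleeve_1_hole and post_3_button below 0.004 m and z of sleeve_1 in the frame of carrier below 0.0145 m and value of joint button_3 below 0.0012 m)) and ((distance between sleeve_2_hole and post_0_button below 0.004 m and z of sleeve_2 in the frame of carrier below 0.0145 m and value of joint button_0 below 0.0012 m) or (distance between sleeve_2_hole and post_1_button below 0.004 m and z of sleeve_2 in the frame of carrier below 0.0145 m and value of joint button_1 below 0.0012 m) or (distance between sleeve_2_hole and post_2_button below 0.004 m and z of sleeve_2 in the frame of carrier below 0.0145 m and value of joint button_2 below 0.0012 m) or (distance between sleeve_2_hole and post_3_button below 0.004 m and z of sleeve_2 in the frame of carrier below 0.0145 m and value of joint button_3 below 0.0012 m)) and ((distance between sleeve_3_hole and post_0_button below 0.004 m and z of sleeve_3 in the frame of carrier below 0.0145 m and value of joint button_0 below 0.0012 m) or (distance between sleeve_3_hole and post_1_button below 0.004 m and z of sleeve_3 in the frame of carrier below 0.0145 m and value of joint button_1 below 0.0012 m) or (distance between sleeve_3_hole and post_2_button below 0.004 m and z of sleeve_3 in the frame of carrier below 0.0145 m and value of joint button_2 below 0.0012 m) or (distance between sleeve_3_hole and post_3_button below 0.004 m and z of sleeve_3 in the frame of carrier below 0.0145 m and value of joint button_3 below 0.0012 m))), for 0.2 s.
3. the lock is slid back to its locked stop (within 4 mm) (value of joint lock below 0.004 m), for 0.2 s.
At the end, for the whole second after the job is handed in: Every sleeve present is on a post, at rest: underside within 2.5 mm of the plate, hole centre within 4 mm of the button's place, button out to within 1.2 mm; the lock is within 4 mm of its locked stop (all of step 2 and value of joint lock below 0.004 m and linear speed of each of sleeve_0, sleeve_1, sleeve_2, sleeve_3 below 0.02 m/s); the robot touches nothing.
It fails at once if the multimeter is pushed more than 4 cm from its place (distance of multimeter from where it was at the start of the episode above 0.04 m).
It fails at once if the parts tin is pushed more than 4 cm from its place (distance of parts_tin from where it was at the start of the episode above 0.04 m).
It fails at once if the tape roll is pushed more than 4 cm from its place (distance of tape_roll from where it was at the start of the episode above 0.04 m).
It fails at once if the side cutter is pushed more than 4 cm from its place (distance of side_cutter from where it was at the start of the episode above 0.04 m).
Of sleeve_0, sleeve_1, sleeve_2, sleeve_3 only 3 to 4 are there at a start; the rules pass over those that are not, and their reading is None.
At some moment in a run one of sleeve_0, sleeve_1, sleeve_2, sleeve_3 may be knocked a few centimetres aside while the robot is not near it.
It also fails if it takes over 210 s, if anything falls off the work surface, if the arm or the gripper's body presses on something with over 40 N, if the wrist force passes 120 N, or if a joint passes its speed limit or range.

## Working session

There is one attempt and no reset: what is moved stays moved. The work goes in short steps, each a Python script; the robot and the scene stay as the last script left them, time stands still between calls to the robot, and variables do not carry over. Pictures are saved under pics/ and viewed, at most 14 in all, crops included, and the job is handed in when it is done.

```bash
ls; mkdir -p pics; cat > h.py <<'E'
import numpy as np, cv2
from rig import manip
def cloud(name):
    c=manip.get_calibration(name); im,d=manip.snapshot(name)
    R=cv2.Rodrigues(np.array(c["rvec"],float))[0]; t=np.array(c["tvec"],float).ravel()
    v,u=np.mgrid[0:d.shape[0],0:d.shape[1]]
    P=np.stack([(u-c["cx"])/c["fx"]*d,(v-c["cy"])/c["fy"]*d,d],-1)
    W=(P-t)@R; W[d==0]=np.nan
    return im,W,-R.T@t
E
python3 - <<'E'
from h import *
for n in("top","scene"):
    im,W,c=cloud(n); cv2.imwrite(f"pics/{n}0.png",im); np.savez(f"{n}0.npz",im=im,W=W); print(n,c)
s=manip.get_state(); print(s)
E
```

```text
pics
top [0.46834655 0.04753854 1.71468267]
scene [-0.16542782  1.12741898  1.45034339]
{'time_s': 0.1, 'joint_positions': array([ 1.13772201e+00,  1.81498375e-01,  1.60786204e+00,  6.59671985e-06,
        1.35380335e+00, -2.06284395e-01]), 'joint_velocities': array([ 1.70798745e-03, -4.45353959e-05, -2.69269221e-03,  1.20076611e-04,
        2.75218451e-04,  9.79337647e-05]), 'tau': array([ 8.68867319e-04, -4.34828711e+01, -3.42694294e+01,  7.03590014e-02,
        3.39821388e-02, -1.17929508e-05]), 'ee_pos': array([0.1291725 , 0.56008765, 0.40390446]), 'eef_rot': array([ 1.13152775e-01,  9.93577291e-01, -7.44747746e-04, -2.49928835e-04]), 'ft_force': array([-0.201072  ,  0.55712946, -0.49465885]), 'moment': array([-0.0299015 ,  0.00336541, -0.00431289]), 'gripper_force': 0.0, 'grip_width': 0.08806664803956102}
```

View pics/top0.png

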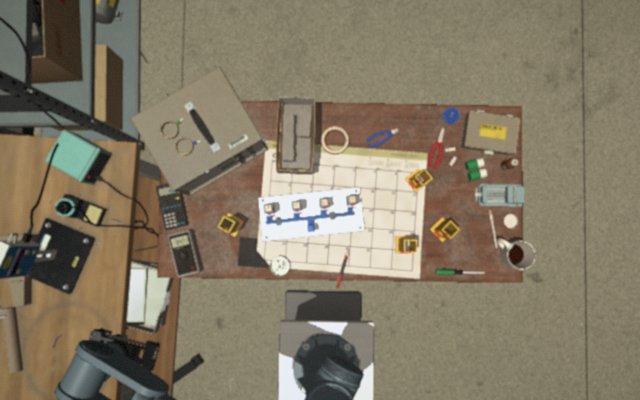

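View pics/scene0.png

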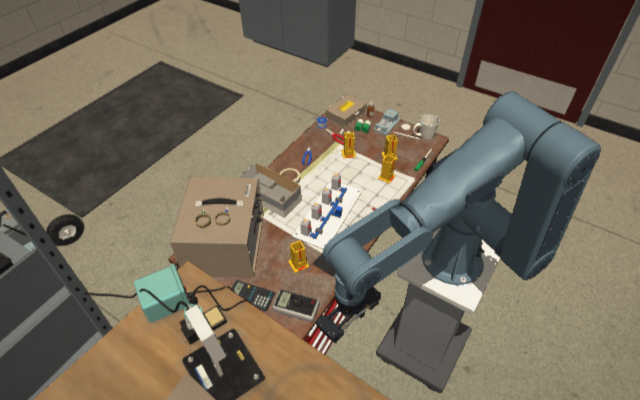

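The top picture shows four yellow sleeves at about (230,223), (419,178), (446,229) and (406,244). The carrier is white with posts at (270,208), (297,205), (325,201) and (353,199), and the blue grip is at (312,227), locked. The scene view agrees. Next I measure.

```bash
python3 - <<'E'
import numpy as np, cv2
z=np.load("top0.npz"); im,W=z["im"],z["W"]
hsv=cv2.cvtColor(im,cv2.COLOR_BGR2HSV)
yel=cv2.inRange(hsv,(15,140,90),(35,255,255))
for (u,v) in[(230,223),(419,178),(446,229),(406,244)]:
    m=np.zeros_like(yel); m[v-18:v+19,u-18:u+19]=1
    P=W[(m>0)&(yel>0)]; z_=P[:,2]
    T=P[z_>0.095]; 
    r=cv2.minAreaRect((T[:,:2]*1000).astype(np.float32))
    print((u,v),len(P),len(T),"top",T.mean(0).round(4),r)
for (u,v) in[(270,208),(297,205),(325,201),(353,199)]:
    P=W[v-14:v+15,u-12:u+13].reshape(-1,3); T=P[(P[:,2]>0.08)&(P[:,2]<.1)]
    print("post",(u,v),len(T),T.mean(0).round(4), np.ptp(T,0).round(3))
P=W[212:240,300:325].reshape(-1,3);T=P[(P[:,2]>0.055)&(P[:,2]<.08)];print("grip",len(T),T.mean(0).round(4))
pl=cv2.inRange(hsv,(0,0,200),(180,60,255)); m=(pl>0)&(W[...,2]>.006)&(W[...,2]<.02)
m[:, :255]=0;m[:,368:]=0; 
print("plate",m.sum(),cv2.minAreaRect((W[m][:,:2]*1000).astype(np.float32)), W[m][:,2].mean())
for (u,v) in[(280,265),(335,140),(184,252),(172,205),(380,137),(510,222)]: print((u,v),W[v,u].round(3))
t=[cv2.resize(im[v-20:v+20,u-20:u+20],(390,290),interpolation=cv2.INTER_CUBIC) for u,v in[(230,223),(419,178),(446,229),(406,244)]]
cv2.imwrite("pics/sl.png",np.vstack([np.hstack(t[:2]),np.hstack(t[2:])]))
from rig import manip
c=manip.get_calibration("top");print(c["fx"]); c=manip.get_calibration("wrist");print(c)
R=cv2.Rodrigues(np.array(c["rvec"],float))[0];C=-R.T@np.ravel(c["tvec"]);s=manip.get_state()
from scipy.spatial.transform import Rotation as Ro
E=Ro.from_quat(s["eef_rot"]); print("cam in tool",E.inv().apply(C-s["ee_pos"]),(E.inv().as_matrix()@R.T).round(3))
E
```

```text
(230, 223) 236 70 top [0.4764 0.3279 0.1066] ((474.6935119628906, 328.5372619628906), (41.82940673828125, 41.010581970214844), 62.046852111816406)
(419, 178) 261 70 top [ 0.6364 -0.3035  0.1084] ((638.0484619140625, -302.17578125), (42.03046417236328, 43.53712463378906), 39.98025894165039)
(446, 229) 340 84 top [ 0.4708 -0.3901  0.1059] ((470.6883239746094, -389.7749328613281), (41.81939697265625, 41.8128776550293), 43.4234619140625)
(406, 244) 218 62 top [ 0.418  -0.2576  0.1086] ((416.35894775390625, -259.0377502441406), (42.841487884521484, 39.913551330566406), 85.13528442382812)
post (270, 208) 56 [0.5299 0.1994 0.0873] [0.03  0.024 0.018]
post (297, 205) 64 [0.541  0.1068 0.0867] [0.026 0.027 0.018]
post (325, 201) 60 [0.5507 0.017  0.0867] [0.03  0.03  0.016]
post (353, 199) 66 [ 0.5631 -0.0745  0.0867] [0.027 0.027 0.014]
grip 50 [0.4667 0.0588 0.0659]
plate 3788 ((315.84649658203125, 51.53675842285156), (841.1055908203125, 374.2394714355469), 0.7245451211929321) 0.01175332490552486
(280, 265) [0.339 0.16  0.006]
(335, 140) [ 0.773 -0.02  -0.003]
(184, 252) [0.379 0.478 0.039]
(172, 205) [0.536 0.533 0.005]
(380, 137) [ 0.785 -0.175  0.002]
(510, 222) [ 0.499 -0.625  0.005]
500.1375747400864
{'fx': 330.8008575685139, 'fy': 330.8008575685139, 'cx': 316.6236607144661, 'cy': 200.54465538564176, 'rvec': array([-2.26931105, -1.80674594, -0.26387335]), 'tvec': array([-0.57474408, -0.03981693,  0.3896221 ])}
cam in tool [0.07422361 0.00049109 0.02014717] [[ 0.001 -0.958 -0.288]
 [ 1.     0.001  0.   ]
 [-0.    -0.288  0.958]]
```

View pics/sl.png

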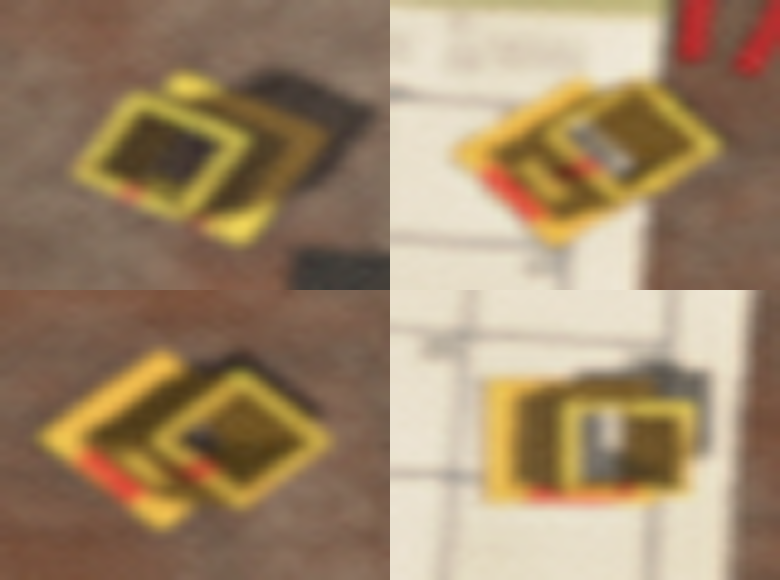

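The crops show the red-marked hole wall at image bottom or bottom-left on all four sleeves. That gives sleeve yaws of about -28, -50, -47 and -5°, and a carrier yaw of about 7°. Now I refine with the wrist camera.

```bash
cat >> h.py <<'E'
from scipy.spatial.transform import Rotation as Ro
from scipy.optimize import least_squares
def quat(psi): return (Ro.from_euler("z",psi)*Ro.from_euler("y",np.pi)).as_quat()
def view(x,y,psi,z=0.377): manip.move_to([x,y,z],quat(psi)); manip.dwell(0.15)
POST=np.array([[0,-.138],[0,-.046],[0,.046],[0,.138]])
def rot(a): return np.array([[np.cos(a),-np.sin(a)],[np.sin(a),np.cos(a)]])
def posts(W,g=(.546,.062,.12)):
    """fit carrier pose to the clouds of the post tops"""
    c=np.array(g[:2]); a=g[2]; P=W.reshape(-1,3); P=P[(P[:,2]>.0835)&(P[:,2]<.0905)][:,:2]
    m=[]
    for p in POST:
        q=c+rot(a)@p
        for _ in range(3): s=P[np.linalg.norm(P-q,axis=1)<.016]; q=(s.min(0)+s.max(0))/2*.5+s.mean(0)*.5
        m.append(q); 
    m=np.array(m)
    r=least_squares(lambda t:(t[:2]+POST@rot(t[2]).T-m).ravel(),g)
    return r.x,m,r.fun.reshape(-1,2)
def sleeve(im,W,g,base=0.):
    """top rim of a sleeve near g=(x,y): centre, yaw guess mod 90 deg"""
    z=W[...,2]-base; d=np.hypot(W[...,0]-g[0],W[...,1]-g[1])
    T=W[(z>.104)&(z<.116)&(d<.045)][:,:2]
    def res(t):
        q=np.abs((T-t[:2])@rot(t[2])); return np.clip(np.max(q,1)-.019,-.006,.006)
    best=None
    for a in np.radians([g[2]-20,g[2],g[2]+20]):
        r=least_squares(res,[*T.mean(0),a],loss="soft_l1",f_scale=.001,x_scale=[.01,.01,.1])
        if best is None or r.cost<best.cost: best=r
    x=best.x; q=(T-x[:2])@rot(x[2])
    return x, len(T), np.percentile(q,[1,99],axis=0)
E
python3 - <<'E'
from h import *
view(.51,.06,.12,.40)
im,W,c=cloud("wrist"); cv2.imwrite("pics/w0.png",im); np.savez("w0.npz",im=im,W=W)
print(posts(W)); P=W.reshape(-1,3)
T=P[(P[:,2]>.06)&(P[:,2]<.075)&(np.hypot(P[:,0]-.467,P[:,1]-.055)<.03)]; print("grip",len(T),T.mean(0),T.min(0),T.max(0))
print(manip.get_state()["time_s"])
E
```

```text
(array([0.54531439, 0.06294586, 0.1208463 ]), array([[ 0.56168066, -0.07295813],
       [ 0.5510699 ,  0.01762172],
       [ 0.53970731,  0.10837768],
       [ 0.52879969,  0.19874217]]), array([[ 2.69954872e-04, -1.08957545e-03],
       [-2.10103072e-04, -3.40377761e-04],
       [ 6.16742802e-05,  2.32701280e-04],
       [-1.21526080e-04,  1.19725193e-03]]))
grip 570 [0.46561406 0.05939873 0.06631544] [0.45424576 0.04745117 0.06016825] [0.47820249 0.07170889 0.06964852]
2.5417
```

View pics/w0.png

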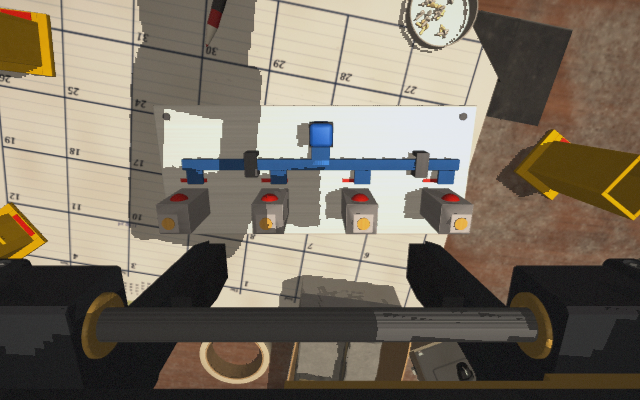

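The wrist picture shows four posts at (168,222) to (461,222), with their red buttons toward the camera. The grip is at (320,135), about 6 mm from centre, and the carrier fit is consistent to about 1 mm. I open the lock now.

```bash
cat >> h.py <<'E'
C=np.array([.5453,.0629]); A=.1208
def car(x,y): return C+rot(A)@[x,y]
def lock(frm,to,z=.054,zc=.30):
    """grip the lock at carrier y=frm, slide to carrier y=to"""
    p=car(-.08,frm); manip.set_gripper(.06)
    manip.move_to([*p,zc],quat(A)); manip.move_straight([*p,z+.147],feed=.12)
    manip.set_gripper(0,15); print("grip width",manip.get_state()["grip_width"])
    f0=manip.get_state()["ft_force"]
    q=car(-.08,to); manip.move_straight([*q,z+.147],feed=.04)
    s=manip.get_state(); print("force",rot(A).T@(s["ft_force"]-f0)[:2],s["ee_pos"],s["time_s"])
    manip.set_gripper(.05); manip.move_straight([*q,zc],feed=.2)
E
python3 - <<'E'
from h import *
lock(.006,.047)
view(.51,.06,.12,.40)
im,W,c=cloud("wrist"); P=W.reshape(-1,3); np.savez("w1.npz",im=im,W=W)
x,m,r=posts(W);print(x,r)
T=P[(P[:,2]>.06)&(P[:,2]<.075)]; g=car(-.08,.046); T=T[np.hypot(*(T[:,:2]-g).T)<.03]; print("grip in carrier",rot(A).T@((T.min(0)+T.max(0))[:2]/2-C),rot(A).T@(T.mean(0)[:2]-C))
E
```

```text
grip width 0.021656032995071607
force [-2.58754534 -9.91793439] [0.46039443 0.09921097 0.20107722] 6.45
[0.54546529 0.06311556 0.11984114] [[ 2.54789572e-04 -1.39885360e-03]
 [-3.59433622e-05 -2.84624275e-04]
 [-1.71099399e-04  4.36097601e-04]
 [-4.77468111e-05  1.24738028e-03]]
grip in carrier [-0.0788819   0.04624217] [-0.07948646  0.04535801]
```

```bash
cat >> h.py <<'E'
def find(g):
    view(g[0],g[1],np.radians(g[2])); im,W,c=cloud("wrist")
    r=sleeve(im,W,g); print("sleeve",r[0].round(4),np.degrees(r[0][2]).round(1),r[1],r[2].round(4).tolist())
    return r[0],im,W
E
python3 - <<'E'
from h import *
x,im,W=find((.417,-.258,-5)); cv2.imwrite("pics/d.png",im); np.savez("d.npz",im=im,W=W)
E
```

```text
sleeve [ 0.4143 -0.2598 -0.0016] -0.1 1166 [[-0.0205, -0.0209], [0.0215, 0.0207]]
```

View pics/d.png

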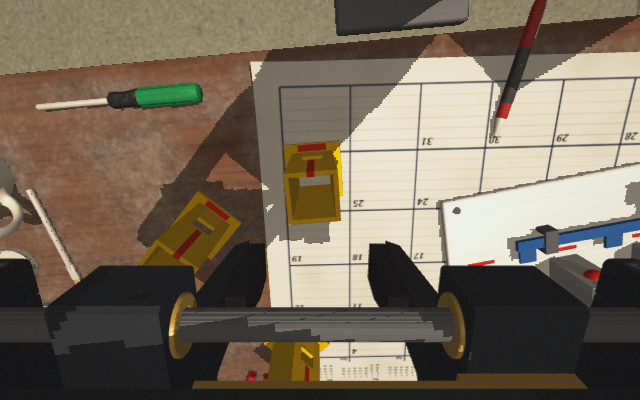

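The sleeve stands at (312,195), with its hole and red lines toward the top of the picture (robot side). The fit gives yaw 0° and a rim of ±21 mm, as it should. I grasp it and check it in the hand.

```bash
cat >> h.py <<'E'
H=.085
def pick(x,zl=.40):
    q=quat(x[2]); manip.set_gripper(.075)
    manip.move_to([x[0],x[1],.30],q); manip.move_straight([x[0],x[1],.147+H],feed=.12)
    manip.set_gripper(0,30); s=manip.get_state(); print("width",s["grip_width"],s["gripper_force"])
    manip.move_straight([x[0],x[1],zl],feed=.2)
def inhand():
    """rim of the held sleeve in tool coordinates"""
    s=manip.get_state(); im,W,c=cloud("wrist")
    T=Ro.from_quat(s["eef_rot"]).inv().apply((W-s["ee_pos"]).reshape(-1,3)).reshape(W.shape)
    return im,T
E
python3 - <<'E'
from h import *
pick((.4143,-.2598,0.)); manip.dwell(.1)
im,T=inhand(); cv2.imwrite("pics/h.png",im); np.savez("h.npz",im=im,T=T)
P=T[(np.abs(T[...,2]-.122)<.006)&(np.hypot(T[...,0],T[...,1])<.04)]
print(len(P),np.percentile(P,[1,50,99],axis=0)); print(manip.get_state()["time_s"])
E
```

```text
width 0.041404542072264114 29.981532554375008
7033 [[-0.02137243 -0.03465816  0.11666251]
 [ 0.00930479  0.00063708  0.12265399]
 [ 0.02078821  0.03572232  0.12784494]]
13.2833
```

View pics/h.png

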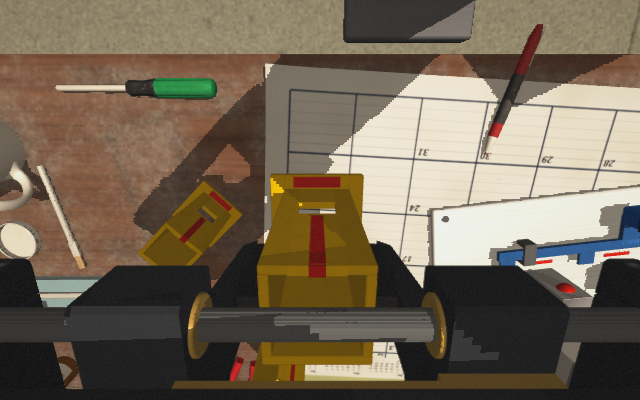

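The held sleeve is centred in the hand within 0.5 mm, with its hole and red line facing the camera at (317,215). I place it on post 0 with force monitoring.

```bash
cat >> h.py <<'E'
def force(f0): return manip.get_state()["ft_force"]-f0
def place(i,off=0.,zt=.40):
    """put the held sleeve on post i; off = sleeve centre in tool x"""
    p=car(off,POST[i][1]); q=quat(A)   # tool x = -carrier x
    manip.move_to([*p,zt],q); manip.move_straight([*p,.335],feed=.2); manip.dwell(.2)
    f0=manip.get_state()["ft_force"]; z=.335; log=[]
    while z>.2405:
        step=.003 if z>.300 or z<.250 else .008
        z=max(z-step,.240); manip.move_straight([*p,z],feed=.05)
        f=force(f0); l=rot(A).T@f[:2]; log.append((round(z,3),*l.round(1),round(f[2],1)))
        if np.hypot(*l)>6: p=p+rot(A)@(np.clip(l/10,-1,1)*.0005)
        if f[2]>(25 if z<.248 else 40): break
    print(*log); s=manip.get_state(); print("end",s["ee_pos"],force(f0),"lateral fix",rot(A).T@(p-car(off,POST[i][1])))
    return f[2]<=40 and z<.248
def letgo():
    s=manip.get_state(); manip.set_gripper(.064); manip.move_straight([*s["ee_pos"][:2],.40],feed=.2)
    print("t",manip.get_state()["time_s"])
E
python3 - <<'E'
from h import *
print(place(0))
E
```

```text
(0.332, np.float64(-1.1), np.float64(-0.3), np.float64(0.1)) (0.329, np.float64(-1.4), np.float64(-0.4), np.float64(-0.5)) (0.326, np.float64(-0.2), np.float64(0.5), np.float64(0.1)) (0.323, np.float64(-0.9), np.float64(-0.1), np.float64(-1.5)) (0.32, np.float64(-1.5), np.float64(-0.3), np.float64(-0.9)) (0.317, np.float64(-1.2), np.float64(-0.7), np.float64(-0.3)) (0.314, np.float64(-1.4), np.float64(-0.4), np.float64(-0.1)) (0.311, np.float64(0.3), np.float64(0.2), np.float64(-0.1)) (0.308, np.float64(-1.2), np.float64(-0.2), np.float64(-0.4)) (0.305, np.float64(-1.3), np.float64(-0.5), np.float64(-0.1)) (0.302, np.float64(-1.7), np.float64(0.0), np.float64(-0.2)) (0.299, np.float64(-0.9), np.float64(0.4), np.float64(-0.8)) (0.291, np.float64(-4.1), np.float64(-1.5), np.float64(-1.6)) (0.283, np.float64(-5.4), np.float64(-0.8), np.float64(-2.1)) (0.275, np.float64(-6.2), np.float64(-0.3), np.float64(-1.5)) (0.267, np.float64(-5.7), np.float64(-0.4), np.float64(-1.4)) (0.259, np.float64(-5.9), np.float64(-0.3), np.float64(-1.3)) (0.251, np.float64(-3.8), np.float64(-1.0), np.float64(-2.9)) (0.243, np.float64(-1.1), np.float64(-1.5), np.float64(3.0)) (0.24, np.float64(-8.3), np.float64(3.0), np.float64(23.6))
end [ 0.56303242 -0.07435908  0.24359201] [-8.63652255  1.97556958 23.56422155] lateral fix [-0.00072918  0.00013295]
True
```

The sideways spring force vanished at z 0.243 and contact followed, so it is seated. Next sleeve to post 1.

```bash
cat >> h.py <<'E'
def do(g,i):
    x,im,W=find(g)
    if np.hypot(*(x[:2]-g[:2]))>.012: x,im,W=find((x[0],x[1],np.degrees(x[2])))
    while x[2]-np.radians(g[2])>np.pi/4: x[2]-=np.pi/2
    while x[2]-np.radians(g[2])<-np.pi/4: x[2]+=np.pi/2
    pick(x); manip.dwell(.1); im,T=inhand(); cv2.imwrite(f"pics/h{i}.png",im)
    P=T[(np.abs(T[...,2]-.122)<.004)&(np.abs(T[...,1])<.016)&(np.abs(T[...,0])<.035)]
    e=np.percentile(P,[1,99],axis=0); off=e[:,0].mean(); print("in hand",e.round(4).tolist(),off)
    if manip.get_state()["grip_width"]<.038 or abs(off)>.006: print("STOP"); return
    ok=place(i,off if abs(off)>.0006 else 0.); print(ok)
    if ok: letgo()
E
python3 - <<'E'
from h import *
letgo(); do((.4715,-.3895,-46.),1)
E
```

```text
t 21.7667
sleeve [ 0.469  -0.3894 -0.7869] -45.1 1060 [[-0.0206, -0.0209], [0.0211, 0.0207]]
width 0.04173507630128 29.968144807498902
in hand [[-0.0213, -0.0157, 0.1229], [0.021, 0.0156, 0.1259]] -0.00012284868694565146
(0.332, np.float64(-1.3), np.float64(0.4), np.float64(-0.4)) (0.329, np.float64(0.5), np.float64(0.5), np.float64(0.1)) (0.326, np.float64(-0.0), np.float64(1.1), np.float64(0.4)) (0.323, np.float64(-0.5), np.float64(1.0), np.float64(0.4)) (0.32, np.float64(-0.2), np.float64(1.0), np.float64(-0.4)) (0.317, np.float64(-0.7), np.float64(0.2), np.float64(-0.2)) (0.314, np.float64(0.3), np.float64(0.4), np.float64(0.2)) (0.311, np.float64(-0.1), np.float64(0.9), np.float64(0.0)) (0.308, np.float64(-0.1), np.float64(1.9), np.float64(0.5)) (0.305, np.float64(-0.4), np.float64(0.7), np.float64(-0.3)) (0.302, np.float64(-0.2), np.float64(0.2), np.float64(-0.8)) (0.299, np.float64(-0.8), np.float64(-0.3), np.float64(-0.7)) (0.291, np.float64(-1.5), np.float64(-0.8), np.float64(-2.1)) (0.283, np.float64(-3.3), np.float64(1.2), np.float64(-1.7)) (0.275, np.float64(-5.4), np.float64(0.6), np.float64(-0.5)) (0.267, np.float64(-4.5), np.float64(0.3), np.float64(-1.0)) (0.259, np.float64(-5.5), np.float64(0.7), np.float64(-0.3)) (0.251, np.float64(-2.9), np.float64(0.5), np.float64(-2.8)) (0.243, np.float64(-4.7), np.float64(1.2), np.float64(9.5)) (0.24, np.float64(-10.3), np.float64(3.1), np.float64(27.5))
end [0.5527651  0.01701532 0.24447423] [-10.56391248   1.8628522   27.46677416] lateral fix [-0.0005      0.00015611]
True
t 35.525
```

```bash
python3 - <<'E'
from h import *
do((.637,-.303,-50.),2)
E
```

```text
sleeve [ 0.6364 -0.301  -0.8928] -51.2 1138 [[-0.0206, -0.0205], [0.0214, 0.0208]]
width 0.04178704589622907 29.982749430346303
in hand [[-0.0211, -0.0156, 0.1211], [0.021, 0.0157, 0.1259]] -5.797881615691135e-05
(0.332, np.float64(-0.4), np.float64(-0.0), np.float64(0.1)) (0.329, np.float64(-0.8), np.float64(-0.4), np.float64(0.5)) (0.326, np.float64(-0.5), np.float64(-0.1), np.float64(-0.0)) (0.323, np.float64(-0.5), np.float64(-0.3), np.float64(1.6)) (0.32, np.float64(-0.9), np.float64(-1.2), np.float64(0.4)) (0.317, np.float64(-0.2), np.float64(-0.1), np.float64(0.9)) (0.314, np.float64(-1.0), np.float64(-0.1), np.float64(-0.0)) (0.311, np.float64(0.1), np.float64(0.2), np.float64(0.7)) (0.308, np.float64(-0.3), np.float64(0.5), np.float64(-0.4)) (0.305, np.float64(-0.7), np.float64(-0.7), np.float64(-0.3)) (0.302, np.float64(0.4), np.float64(0.0), np.float64(0.3)) (0.299, np.float64(-0.8), np.float64(-1.2), np.float64(0.4)) (0.291, np.float64(-3.4), np.float64(-0.3), np.float64(-1.0)) (0.283, np.float64(-5.9), np.float64(-0.1), np.float64(-0.4)) (0.275, np.float64(-4.3), np.float64(-0.9), np.float64(-0.9)) (0.267, np.float64(-5.1), np.float64(0.7), np.float64(-0.6)) (0.259, np.float64(-6.6), np.float64(0.1), np.float64(-0.8)) (0.251, np.float64(-3.4), np.float64(-0.6), np.float64(-2.0)) (0.243, np.float64(-1.1), np.float64(0.1), np.float64(3.5)) (0.24, np.float64(-10.3), np.float64(-1.4), np.float64(24.3))
end [0.54086441 0.10855276 0.24346572] [-10.06891429  -2.59020476  24.26479137] lateral fix [-8.28901675e-04 -6.53145456e-05]
True
t 49.3083
```

```bash
python3 - <<'E'
from h import *
do((.475,.3285,-28.),3)
view(.47,.06,.12,.46)
im,W,c=cloud("wrist"); cv2.imwrite("pics/w2.png",im)
for i in range(4):
    p=car(0,POST[i][1]); r=sleeve(im,W,(*p,7.),.012); print(i,(rot(A).T@(r[0][:2]-C)-POST[i]).round(4),np.degrees(r[0][2]-A),r[1])
    z=W[...,2]; d=np.hypot(W[...,0]-p[0],W[...,1]-p[1]); print(np.median(z[(d<.035)&(z>.112)]))
E
```

```text
sleeve [ 0.4733  0.3307 -0.4914] -28.2 1085 [[-0.0206, -0.0207], [0.0214, 0.0207]]
width 0.041724846254326584 29.973966577090323
in hand [[-0.0213, -0.0157, 0.123], [0.0211, 0.0157, 0.126]] -0.00012702230572508855
(0.332, np.float64(-0.3), np.float64(2.6), np.float64(0.5)) (0.329, np.float64(-0.3), np.float64(0.9), np.float64(-0.2)) (0.326, np.float64(-0.4), np.float64(1.7), np.float64(-0.9)) (0.323, np.float64(0.1), np.float64(1.2), np.float64(0.3)) (0.32, np.float64(-0.9), np.float64(1.4), np.float64(-0.2)) (0.317, np.float64(-1.0), np.float64(1.5), np.float64(0.8)) (0.314, np.float64(0.1), np.float64(1.0), np.float64(-0.3)) (0.311, np.float64(-0.4), np.float64(1.3), np.float64(1.0)) (0.308, np.float64(-0.2), np.float64(1.0), np.float64(0.0)) (0.305, np.float64(0.6), np.float64(1.1), np.float64(0.3)) (0.302, np.float64(0.0), np.float64(0.6), np.float64(-0.3)) (0.299, np.float64(-0.1), np.float64(2.4), np.float64(0.9)) (0.291, np.float64(-1.5), np.float64(1.4), np.float64(-3.1)) (0.283, np.float64(-3.6), np.float64(1.7), np.float64(-2.0)) (0.275, np.float64(-3.7), np.float64(2.0), np.float64(-1.2)) (0.267, np.float64(-4.9), np.float64(1.3), np.float64(-2.2)) (0.259, np.float64(-5.1), np.float64(0.3), np.float64(-1.2)) (0.251, np.float64(-3.0), np.float64(0.8), np.float64(-3.4)) (0.243, np.float64(-3.5), np.float64(-1.1), np.float64(10.0)) (0.24, np.float64(-11.4), np.float64(-2.0), np.float64(27.1))
end [0.53057498 0.19999881 0.24455021] [-11.11047482  -3.40587086  27.0907429 ] lateral fix [-0.0005     -0.00010211]
True
t 62.0917
0 [ 0.0014 -0.0001] 0.11457906510632525 752
0.1206646566115665
1 [0.0013 0.0001] 0.1856685581435538 560
0.1210570515286536
2 [ 0.0012 -0.0004] 0.00025190355428800844 675
0.12122907637392093
3 [ 0.0011 -0.0009] -0.03302660250756036 621
0.12095974007735767
```

View pics/w2.png

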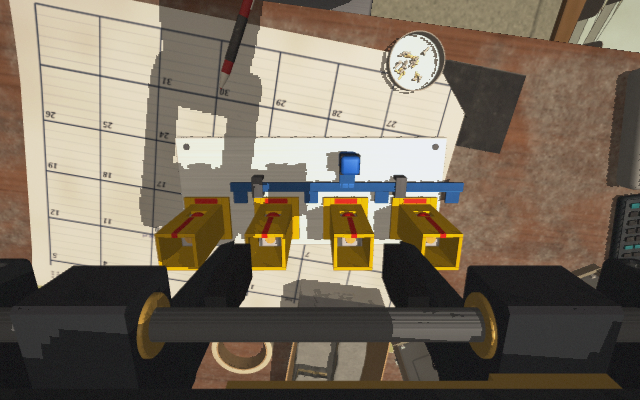

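All four sleeves stand on posts. Their tops are level at about 0.121 m, they are within 1.4 mm of the post axes, and red shows in each hole at about (197,213), (272,213), (347,213) and (412,213). I close the lock and check.

```bash
python3 - <<'E'
from h import *
lock(.046,-.001,zc=.33)
view(.43,.06,.12,.40)
im,W,c=cloud("wrist"); cv2.imwrite("pics/w3.png",im); P=W.reshape(-1,3)
T=P[(P[:,2]>.06)&(P[:,2]<.075)]; g=car(-.08,0); T=T[np.hypot(*(T[:,:2]-g).T)<.025]; print("grip in carrier",rot(A).T@((T.min(0)+T.max(0))[:2]/2-C),rot(A).T@(T.mean(0)[:2]-C))
for i in range(4):
    p=car(0,POST[i][1]); z=W[...,2]; d=np.hypot(W[...,0]-p[0],W[...,1]-p[1]); print(np.median(z[(d<.035)&(z>.112)]))
E
```

```text
grip width 0.021874826235337538
force [0.60145566 8.64039   ] [0.46594571 0.05278147 0.20106079] 67.075
grip in carrier [-7.90506399e-02  5.33449130e-05] [-0.08101431  0.0002913 ]
nan
0.12030766667299464
0.12035301109029131
nan
  return _methods._mean(a, axis=axis, dtype=dtype,
  ret = ret.dtype.type(ret / rcount)
```

View pics/w3.png

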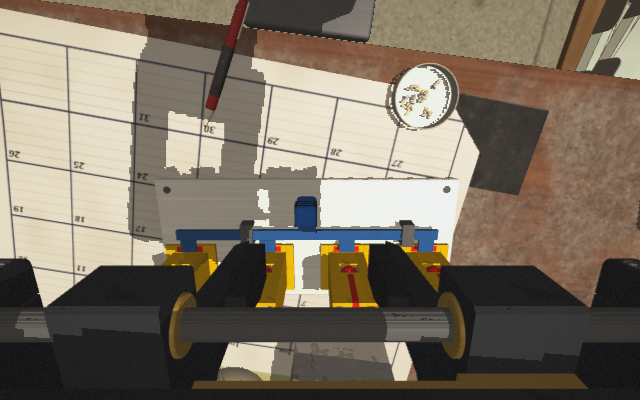

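The grip is back at the row's middle at (306,212), against the stop. The tabs lie over the sleeve feet and the buttons show red in the holes. The two outer sleeve tops are hidden by the fingers in this view, but the tabs passed freely. Handing in.

```bash
python3 -c "
from rig import manip
print(manip.sign_off())"
```

```text
the job is handed in; nothing more can be done
None
```

I handed the job in at about 70 s: the lock was opened, all four sleeves were seated with their buttons out, and the lock was closed again (measured within 0.5 mm of its stop); sign-off returned no verdict.

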